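# Free a stuck fence knob and roll a gauge roller to the mark

## Robot

A 7-joint arm with a two-finger parallel gripper is mounted at the origin on the work surface. World frame = base frame: x ahead of the robot, y to its left, z up, the work surface at z = 0. Lengths are in m, angles in rad, forces in N, time in s.
With the tool pointing down it reaches from about 0.375 to 0.925 m from the base axis. Payload 3.1 kg.
Tool frame: the origin (TCP) lies between the finger pads; the fingertips stand 19 mm ahead of it and the grasp point (between the pads) is the TCP; z points along the fingers, y is the line along which they close (so a half turn about z gives the same grasp; the last joint's range is limited). The gripper opens to 85 mm and grips with 20 to 120 N. Pads are 22 mm wide; open, the fingers measure 114 mm over their backs; the gripper's body (76 mm by 85 mm) begins 54 mm behind the grasp point. The pads swing forward as they close: fully open they stand 13 mm farther back than shut.
Start: joints at [1.226, 0.383, 0.044, 1.598, -0.018, 1.161, -0.05], TCP at [0.159, -0.63, 0.25] pointing down, gripper open.
Joint ranges: [-2.61, 2.61], [-0.41, 2.15], [-1.48, 1.57], [0, 2.5], [-1.57, 4.71], [0.05, 1.97], [-2.85, 2.85]. Speed limits (rad/s): [2.79, 2.79, 3.14, 3.14, 3.14, 3.14, 3.14].

## Interface

Orientations are given as a unit quaternion [x, y, z, w].
In Python, from bench import move_ptp, movel, move_j, move_gripper, pause, inverse_kinematics, read_camera, camera_params, MotionError, sign_off, look_for, tip_of, read_time_s, read_qpos, read_joint_vel, read_effort, read_eef_pos, read_tcp_rot, read_ft_force, read_ft_torque, read_finger_gap, read_grasp_force gives the robot as it stands. Calls block until the motion is done:
- move_ptp(position, orientation): joint-space move of the TCP to a pose.
- movel(position, orientation=None, speed=0.15): straight line of the TCP; orientation=None keeps the orientation; speed is the mean speed in m/s.
- move_j(angles): joint-space move.
- move_gripper(opening, effort=None): finger opening in m; effort is the grip in N (None keeps the last); returns when the fingers have stopped.
- pause(seconds).
- inverse_kinematics(position, orientation): joint angles nearest the present ones, or None.
- read_camera(name): name is "scene" or "top" or "wrist"; returns the picture (400x640x3 uint8, red, green, blue); there is no depth.
- camera_params(name): a dict with "K" (3x3 intrinsics, pixels), "camera_from_world" (4x4, takes a point from world to camera coordinates). Camera axes: x right, y down, z forward; pixel columns grow to the right and rows downward; lengths in m; the calibration is good to about 2 mm. A picture is of the moment at which its call begins: read the wrist's pose just before it. camera_params takes no time and is no camera call; for the wrist camera it gives the pose at the moment of the call.
A pose or a line that the arm cannot do raises MotionError and nothing moves.
- sign_off(): hands the job in; it is judged then, once.
Trained networks look in the newest picture that a camera, given by its name, has taken for a name from the list of things; names that differ only in an ending like _2 or _b are one class to them, and where a whole thing is asked for, a point or a joint stands for the part that bears it (a point fixed in the world has none). Each returns a list of dicts, best first, with "confidence" (0 to 1); they miss things now and then, are a little off and sometimes report something else, mostly with a low value. They report only what shows in the picture. A call takes as long as a camera call. They do not tell look-alikes from the thing itself.
- look_for(camera, name): "at" ([column, row] in pixels, amid what is visible of it).
- tip_of(camera, name): "at" ([column, row] in pixels: a listed point, or the origin of a listed thing).
Readings, each from a call of its own:
- read_time_s(): time.
- read_qpos(): joint angles.
- read_joint_vel(): joint speeds.
- read_effort(): joint torques, N m.
- read_eef_pos(): TCP position.
- read_tcp_rot(): TCP orientation.
- read_ft_force(): force on the tool from outside, world axes, zero at the start.
- read_ft_torque(): the same for the moment, N m.
- read_finger_gap(): finger opening in m.
- read_grasp_force(): force on a finger pad.
Only numpy, scipy, OpenCV 4.12 (cv2) and the standard library are available. Lean on these libraries where they do the work, as an engineer would, in place of code of your own. Each camera call takes 0.05 s, during which the arm holds its last target. There are 200 camera calls.

## Task

The T-bar knob on the inspection stage is stuck: break it loose with a short firm twist, anticlockwise seen from above, and turn it on to its stop so that the fence in front of the steel roller sinks flush into the plate. Only then roll the roller along the plate, without lifting it, and leave it resting squarely on the engraved mark line, its middle over the line; it must not run past the mark, and everything else lying about stays where it is.

Things in the scene. Friction and masses are not known exactly. Their poses are not given: they have to be found in the camera images.
- stage: Fixed bare aluminium plate, 190 (x) by 360 (y) by 20 mm high, lying on the table; origin at the centre of its underside. Its +y is the direction in which the roller is to be rolled. The roller's nest is at about x 5, y -42 mm in this frame.
- fence_top (a point): Middle of the top edge of the fence, a steel bar 84 mm long (along the stage's x) and 6 mm thick in front of the roller. It stands 10 mm above the plate while the knob is at 0, sinks 5 mm per radian of the knob and is flush from 2.0 rad on.
- nest_lip (a point): Middle of the top of a fixed steel lip on the plate behind the roller: 66 mm long (stage's x), 6 mm thick, 4 mm high. A finger that pushes the roller must pass above it.
- standoff0 (a point): Centre of the top of a fixed upright steel standoff on the plate, 18 mm across, 42 mm high above the plate.
- standoff1 (a point): Centre of the top of a fixed upright steel standoff on the plate, 18 mm across, 42 mm high above the plate.
- standoff2 (a point): Centre of the top of a fixed upright steel standoff on the plate, 18 mm across, 42 mm high above the plate.
- knob (a joint): Angle of the T-bar knob: 0 as found (stuck), growing anticlockwise seen from above, mechanical stop at 2.6 rad. Breaking it loose takes 0.5 to 0.65 N m over the first 0.3 to 0.4 rad; then it suddenly turns freely (0.05 to 0.1 N m). It stays where it is left.
- knob_bar (a point): Centre of the knob's cross-bar, on its upright axis, 42 mm above the plate's top. x lies along the bar (both ends alike) and turns with the knob; z is up. Round steel bar, 10 mm thick, reaching 50 mm either side of the axis, through a hub 28 mm across and 10 mm higher than this point. Below it a fixed round housing, 72 mm across, its top 16 mm below this point. Push the bar sideways about 38 mm from the axis.
- roller_center (a point): Centre of the loose ground steel roller, 30 mm in diameter, 70 mm long, 0.2 to 0.4 kg, lying on the plate between lip and fence; its own x is its long axis, parallel to the stage's x at the start (its y and z turn as it rolls). It rolls with a little resistance and stops within a few millimetres when a slow push ends.
- mark_line (a point): Point of the dark mark line (1.6 mm wide) across the plate's top, near the middle of the lane; x runs along the line, y is the rolling direction, as the stage's. The line leads to a black block, 26 by 16 by 22 mm high, with a steel pin, on the far side of the lane: the pin's tip is 53 mm from this point along x, the block's centre 73 mm.
- short_roller_center (a point): Centre of a bystander: a short steel roller, 24 mm across, 40 mm high, standing upright on the plate beside the lane.
- gauge_block_center (a point): Centre of a bystander: a small steel gauge block 35 by 9 by 30 mm high, standing on the plate near its +y end.
- oil_jar_center (a point): Centre of a bystander: a small jar 44 mm across, 60 mm high, on the table beyond the plate's -y end.
- brass_ring: Bystander: a flat brass ring, 110 mm across, 10 mm thick, lying on the table beyond the plate's +y end; origin at its centre, underside.
- lens_tube_center (a point): Centre of a bystander: a black lens tube 40 mm across, 55 mm high, standing on the table on the plate's far side.
- driver: Bystander: a screwdriver 170 mm long lying on the table on the plate's far side.
- wrench: Bystander: a wrench 150 mm long lying on the table on the plate's far side.
Not all that is in view belongs to the job. Leave any pink or red look-alike of the part that bears roller_center alone.

How it is judged:
By the outcome, as a careful person would: the job done as asked, in the order asked, and still so for the second after the job is handed in, with the robot touching nothing.
It also fails if it takes over 54 s, if anything falls off the work surface, if the arm or the gripper's body presses on something with over 40 N, if the wrist force passes 120 N, or if a joint passes its speed limit or range.

## Working session

There is one attempt and no reset: what is moved stays moved. The work goes in short steps, each a Python script; the robot and the scene stay as the last script left them, time stands still between calls to the robot, and variables do not carry over. Pictures are saved under pics/ and viewed, at most 10 in all, crops included, and the job is handed in when it is done.

```bash
ls; mkdir -p pics
cat > h.py <<'E'
import numpy as np, cv2
from bench import *
from scipy.spatial.transform import Rotation as R
def ray(cam,px,P=None):
    P=P or camera_params(cam); K=np.array(P["K"]); T=np.array(P["camera_from_world"])
    d=T[:3,:3].T@np.linalg.solve(K,[px[0],px[1],1.]); o=-T[:3,:3].T@T[:3,3]
    return o,d
def at_z(cam,px,z,P=None):
    o,d=ray(cam,px,P); return o+d*(z-o[2])/d[2]
def proj(cam,p,P=None):
    P=P or camera_params(cam); c=np.array(P["camera_from_world"])@np.r_[p,1]; u=np.array(P["K"])@c[:3]; return u[:2]/u[2]
def tri(rs):
    A=0;b=0
    for o,d in rs:
        d=d/np.linalg.norm(d); M=np.eye(3)-np.outer(d,d); A=A+M; b=b+M@o
    return np.linalg.solve(A,b)
def snap(cam,f):
    im=read_camera(cam); cv2.imwrite("pics/"+f,im[:,:,::-1]); return im
E
python3 - <<'E'
from h import *
H=dict(stage=0.0,fence_top=.03,nest_lip=.024,standoff0=.062,standoff1=.062,standoff2=.062,knob_bar=.062,roller_center=.035,mark_line=.02,short_roller_center=.04,gauge_block_center=.035,oil_jar_center=.03,brass_ring=0,lens_tube_center=.0275)
for c in("top","scene"):
    snap(c,c+"0.png")
    P=camera_params(c); print(c,ray(c,(320,200))[0].round(3))
    for n,z in H.items():
        r=tip_of(c,n)
        print(n,[(np.round(q["at"]).tolist(),round(q["confidence"],2),at_z(c,q["at"],z)[:2].round(4).tolist()) for q in r[:3]])
print(read_time_s())
E
```

```text
pics
top [0.464 0.031 0.983]
stage [([334.0, 204.0], 0.82, [0.5837, -0.0013]), ([355.0, 236.0], 0.69, [0.5088, -0.0479])]
fence_top [([347.0, 201.0], 0.44, [0.5859, -0.0309])]
nest_lip [([362.0, 200.0], 0.68, [0.5867, -0.0645])]
standoff0 [([359.0, 166.0], 0.87, [0.6571, -0.0557]), ([410.0, 180.0], 0.86, [0.6233, -0.164]), ([355.0, 233.0], 0.84, [0.5121, -0.0426])]
standoff1 [([359.0, 166.0], 0.87, [0.6571, -0.0557]), ([410.0, 180.0], 0.86, [0.6233, -0.164]), ([355.0, 233.0], 0.84, [0.5121, -0.0426])]
standoff2 [([359.0, 166.0], 0.87, [0.6571, -0.0557]), ([410.0, 180.0], 0.86, [0.6233, -0.164]), ([355.0, 233.0], 0.84, [0.5121, -0.0426])]
knob_bar [([401.0, 222.0], 0.57, [0.5335, -0.1422])]
roller_center [([336.0, 298.0], 0.92, [0.3771, -0.0011]), ([352.0, 205.0], 0.61, [0.5755, -0.0415]), ([394.0, 279.0], 0.56, [0.4137, -0.1258])]
mark_line [([308.0, 198.0], 0.52, [0.5939, 0.0553])]
short_roller_center []
gauge_block_center [([266.0, 172.0], 0.62, [0.6522, 0.1484])]
oil_jar_center [([450.0, 195.0], 0.61, [0.5945, -0.2595]), ([284.0, 230.0], 0.47, [0.5236, 0.1086])]
brass_ring [([225.
[... 625 characters left out ...]
, [0.6623, -0.0557]), ([267.0, 204.0], 0.56, [0.4983, -0.0357])]
knob_bar [([250.0, 242.0], 0.75, [0.5266, -0.1318]), ([283.0, 278.0], 0.54, [0.6258, -0.1623])]
roller_center [([229.0, 184.0], 0.82, [0.3785, -0.0181]), ([214.0, 225.0], 0.69, [0.4221, -0.1247])]
mark_line [([327.0, 207.0], 0.45, [0.5942, 0.0528])]
short_roller_center [([240.0, 317.0], 0.53, [0.5967, -0.2606]), ([315.0, 175.0], 0.43, [0.5298, 0.1037])]
gauge_block_center [([374.0, 182.0], 0.6, [0.6522, 0.1616]), ([329.0, 246.0], 0.33, [0.6549, -0.0404])]
oil_jar_center [([240.0, 319.0], 0.92, [0.5958, -0.261])]
brass_ring [([363.0, 156.0], 0.94, [0.5773, 0.2505])]
lens_tube_center [([394.0, 236.0], 0.97, [0.7553, 0.0576])]
1.5
```

Run:
```python
import cv2
a=cv2.imread("pics/top0.png")[110:320,200:480]; cv2.imwrite("pics/top0c.png",cv2.resize(a,(800,600),interpolation=cv2.INTER_CUBIC))
a=cv2.imread("pics/scene0.png")[140:340,190:430]; cv2.imwrite("pics/scene0c.png",cv2.resize(a,(720,600),interpolation=cv2.INTER_CUBIC))
```

```text
(no output)
```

View pics/top0c.png

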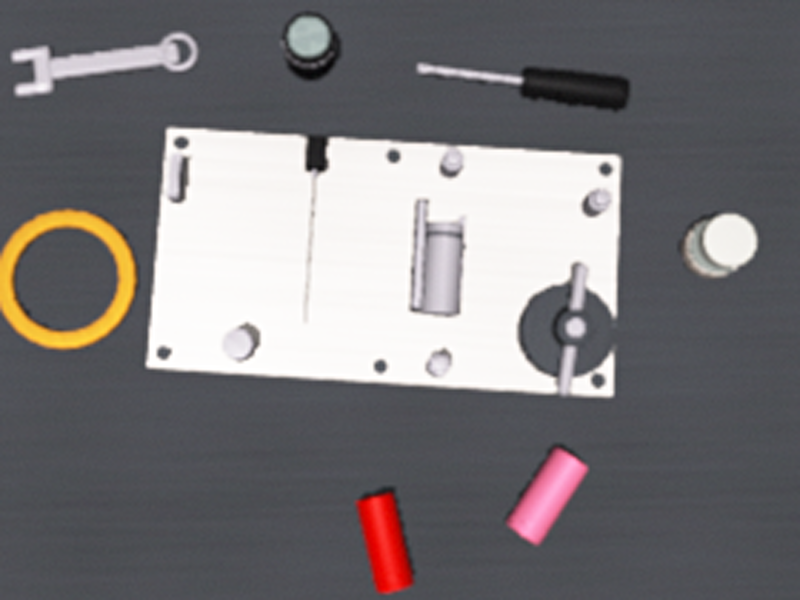

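View pics/scene0c.png

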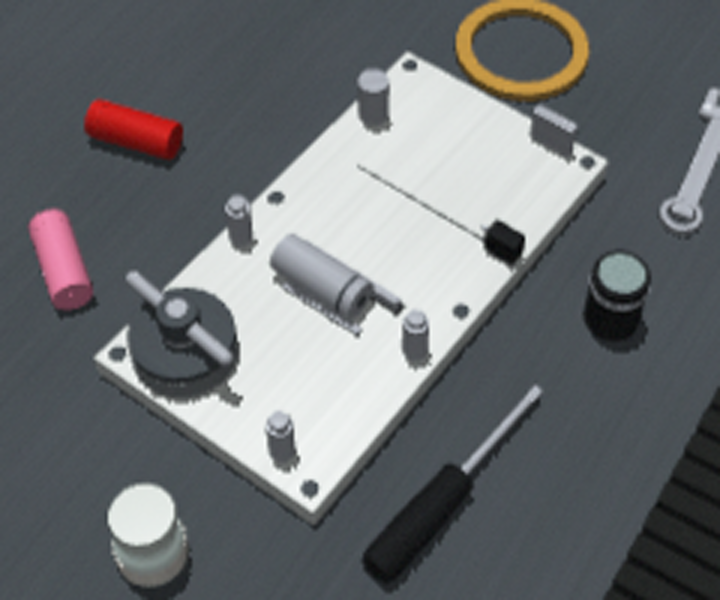

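The top view (800x600 crop) shows three things that could be the roller: a steel one on the plate at top pixel (353,203), a red one at (334,299) and a pink one at (391,283). The steel one lying between lip and fence is the right choice. The knob hub is at (401,224) with its bar nearly along the stage's x. The mark line is at (308,198), with its block on the far side. Next I fix the stage pose and go above the knob for a close look.

Run:
```python
from h import *
im=cv2.imread("pics/top0.png"); P=camera_params("top")
s=np.array([[200,110]]); f=800/280
cs=np.array([[167,127],[620,156],[614,396],[147,367]])/f+s  # +x+y, +x-y, -x-y, -x+y
g=cv2.cvtColor(im,cv2.COLOR_BGR2GRAY)
m=(g>190).astype(np.uint8); m=cv2.morphologyEx(m,cv2.MORPH_OPEN,np.ones((3,3)))
cn=max(cv2.findContours(m,cv2.RETR_EXTERNAL,cv2.CHAIN_APPROX_NONE)[0],key=cv2.contourArea)
W=np.array([at_z("top",p,.02,P)[:2] for p in cn[:,0].astype(float)],np.float32)
r=cv2.minAreaRect(W); print("rect",r)
print("corners",[at_z("top",p,.02,P)[:2].round(4) for p in cs])
for n,p,z in(("bar+",(580,265),.062),("bar-",(565,393),.062),("hub",(575,327),.072),("line a",(316,172),.02),("line b",(306,322),.02)):
    print(n,at_z("top",np.array(p)/f+s[0],z,P)[:2].round(4))
# knob from two views
k=tri([ray("top",(401,223.5)),ray("scene",(250,242))]); print("knob tri",k.round(4))
yaw=np.radians(-3.5)
for k7 in(0,1):
  for a in(0,1.3,2.6):
    th=yaw+a
    # bar's +x end (e=1) or -x end; tool y tangential
    for e in(1,-1):
        p=np.array([.533,-.138,.071])+.038*e*np.array([np.cos(th),np.sin(th),0])
        q=(R.from_euler('z',th+np.pi*k7)*R.from_quat([1,0,0,0])).as_quat()
        j=inverse_kinematics(p,q); print(k7,a,e,None if j is None else np.round(j,2))
print(R.from_quat(read_tcp_rot()).as_matrix().round(2))
```

```text
rect ((0.5876960158348083, -0.003728210926055908), (0.36012375354766846, 0.19008836150169373), 85.33436584472656)
corners [array([0.6963, 0.1668]), array([ 0.6665, -0.1911]), array([ 0.4782, -0.1773]), array([0.5072, 0.182 ])]
bar+ [ 0.5752 -0.1474]
bar- [ 0.4805 -0.1322]
hub [ 0.5283 -0.1398]
line a [0.6579 0.0495]
line b [0.5397 0.059 ]
knob tri [ 0.5309 -0.1381  0.0748]
0 0 1 [ 0.41  0.51 -0.3   1.86  0.2   0.8  -1.62]
0 0 -1 [ 0.47  0.4  -0.32  2.04  0.18  0.73 -1.6 ]
0 1.3 1 [ 0.53  0.49 -0.5   1.93  0.32  0.8  -0.48]
0 1.3 -1 [ 0.64  0.47 -0.46  1.95  0.29  0.78 -0.32]
0 2.6 1 [ 0.65  0.44 -0.58  2.02  0.35  0.77  0.83]
0 2.6 -1 [ 0.67  0.56 -0.57  1.85  0.39  0.85  0.87]
1 0 1 [ 0.65  0.57 -0.59  1.85  0.41  0.85  1.36]
1 0 -1 [ 0.75  0.46 -0.65  2.03  0.39  0.78  1.38]
1 1.3 1 [ 1.06  0.88 -1.25  1.91  0.95  1.11  2.22]
1 1.3 -1 [-0.72  1.04  1.37  2.01 -1.15  1.19 -2.33]
1 2.6 1 [ 0.4   0.39 -0.28  2.04  0.16  0.73 -2.16]
1 2.6 -1 [ 0.36  0.49 -0.19  1.87  0.13  0.79 -2.07]
[[ 0.97  0.24 -0.  ]
 [ 0.24 -0.97  0.  ]
 [-0.   -0.   -1.  ]]
```

Run:
```python
from h import *
th=np.radians(-9); q=(R.from_euler('z',th)*R.from_quat([1,0,0,0])).as_quat()
print(read_qpos())
move_ptp([.4905,-.133,.22],q); print(read_time_s(),np.round(read_qpos(),2))
P=camera_params("wrist"); snap("wrist","w1.png")
print(ray("wrist",(320,200),P)[0].round(3))
for n,z in(("knob_bar",.062),("nest_lip",.024),("roller_center",.035),("fence_top",.03),("mark_line",.02),("standoff0",.062)):
    print(n,[(np.round(r["at"]).tolist(),round(r["confidence"],2),at_z("wrist",r["at"],z,P)[:2].round(4)) for r in tip_of("wrist",n)[:3]])
print(camera_params("wrist")==P, read_time_s())
```

```text
[ 1.22624888  0.3829089   0.04392047  1.59793362 -0.01788622  1.16118465
 -0.0499246 ]
3.6417 [ 0.55  0.17 -0.39  1.95  0.08  1.03 -1.61]
[ 0.573 -0.147  0.342]
knob_bar [([314.0, 143.0], 0.72, array([ 0.5275, -0.1369]))]
nest_lip [([217.0, 79.0], 0.81, array([ 0.5912, -0.059 ]))]
roller_center [([216.0, 292.0], 0.72, array([ 0.3826, -0.0064])), ([200.0, 99.0], 0.66, array([ 0.5774, -0.0436])), ([208.0, 186.0], 0.21, array([ 0.4989, -0.0289]))]
fence_top [([181.0, 83.0], 0.89, array([ 0.5927, -0.028 ]))]
mark_line [([94.0, 95.0], 0.72, array([0.5958, 0.0569]))]
standoff0 [([207.0, 186.0], 0.75, array([ 0.5051, -0.0388])), ([328.0, 6.0], 0.59, array([ 0.6256, -0.1635]))]Traceback (most recent call last):
  File "<stdin>", line 9, in <module>
ValueError: The truth value of an array with more than one element is ambiguous. Use a.any() or a.all()
```

View pics/w1.png

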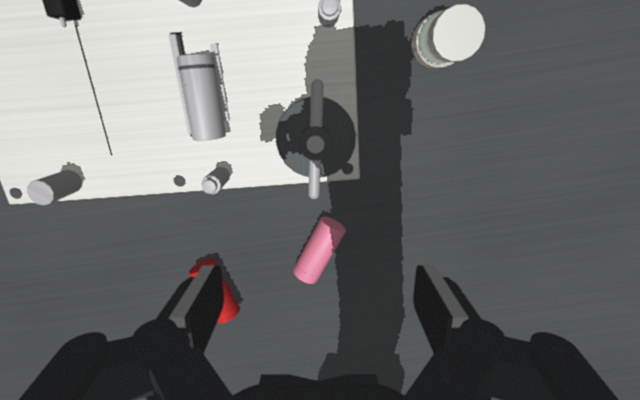

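The wrist view shows the hub at (315,143), the bar ends at (317,82) and (314,197), and the steel roller at (203,98) between lip and fence. The red and pink ones lie off the plate. I straddle the bar's near end and turn.

```bash
cat > turn.py <<'E'
from h import *
C=np.array([.5285,-.138]); TH0=np.radians(-8.5); RAD=.038
def pose(a,z=.070):
    th=TH0+a
    return np.r_[C-RAD*np.array([np.cos(th),np.sin(th)]),z],(R.from_euler('z',th)*R.from_quat([1,0,0,0])).as_quat()
E
python3 - <<'E'
from turn import *
P=camera_params("wrist")
e=[at_z("wrist",p,.062,P)[:2] for p in((317,82),(314,197))]; h=at_z("wrist",(315,143),.072,P)[:2]
d=e[0]-e[1]; print(np.round(e,4),"hub",h.round(4),"mid",np.mean(e,0).round(4),"ang",np.degrees(np.arctan2(d[1],d[0])),np.linalg.norm(d))
E
```

```text
[[ 0.5746 -0.1457]
 [ 0.4806 -0.1279]] hub [ 0.529  -0.1368] mid [ 0.5276 -0.1368] ang -10.694496307476319 0.09571367369524084
```

```bash
sed -i 's/C=.*; TH0.*; RAD/C=np.array([.528,-.1376]); TH0=np.radians(-10); RAD/' turn.py
python3 - <<'E'
from turn import *
p,q=pose(0); move_gripper(.032)
movel(np.r_[p[:2],.1],q,speed=.2)
movel(p,q,speed=.06); print("down",np.round(read_ft_force(),1),np.round(read_eef_pos(),4))
move_gripper(.018); print("gap",read_finger_gap(),np.round(read_ft_force(),1))
for a in np.arange(.1,.61,.1):
    p,q=pose(a); movel(p,q,speed=.05)
    print(round(a,2),"F",np.round(read_ft_force(),1),"err mm",np.round((np.array(read_eef_pos())-p)*1e3,1),"t",round(read_time_s(),2))
P=camera_params("wrist"); snap("wrist","w2.png")
E
```

```text
down [0.7 0.2 0. ] [ 0.4904 -0.1309  0.0697]
gap 0.018145838025705484 [-0.4  0.7  0.2]
0.1 F [ 0.5 -0.5  0.1] err mm [ 0.1 -0.1  0.1] t 6.49
0.2 F [0.6 3.8 0. ] err mm [0.6 2.4 0.1] t 6.74
0.3 F [0.6 8.2 0.5] err mm [0.7 4.5 0.1] t 6.99
0.4 F [-0.4  6.7  1.5] err mm [0.2 3.6 0. ] t 7.24
0.5 F [1.  1.2 0.8] err mm [-0.  -0.1 -0. ] t 7.49
0.6 F [-0.2  0.1 -0.4] err mm [-0.1 -1.2 -0. ] t 7.74
```

Run:
```python
from turn import *
for a in list(np.arange(.75,2.5,.15))+[2.5,2.6,2.7,2.8,2.9]:
    p,q=pose(a); movel(p,q,speed=.06); F=np.array(read_ft_force()); 
    t=np.array([np.sin(TH0+a),-np.cos(TH0+a),0]); e=np.array(read_eef_pos())-p
    print(round(a,2),"Ft",round(F@t,1),"F",F.round(1),"lag mm",round(-e@t*1e3,1),"t",round(read_time_s(),2))
    if a>2.4 and -F@t>8: break
P=camera_params("wrist"); im=snap("wrist","w3.png")
print([(r["at"],r["confidence"]) for r in tip_of("wrist","knob_bar")[:2]])
im=snap("scene","s3.png"); cv2.imwrite("pics/s3c.png",cv2.resize(im[140:340,190:430,::-1],(720,600),interpolation=cv2.INTER_CUBIC))
```

```text
0.75 Ft 0.2 F [-0.3 -0.4 -0.1] lag mm -0.4 t 8.09
0.9 Ft -0.6 F [0.2 1.  1.6] lag mm -0.2 t 8.39
1.05 Ft -0.1 F [-0.8 -0.8 -0. ] lag mm -0.0 t 8.69
1.2 Ft -0.1 F [-0.   0.1 -0.1] lag mm -0.0 t 8.99
1.35 Ft -0.7 F [-0.3  1.  -0.3] lag mm -0.0 t 9.29
1.5 Ft 0.5 F [ 0.3 -0.7 -0.6] lag mm -0.1 t 9.59
1.65 Ft -0.3 F [-0.3 -0.6 -0.5] lag mm -0.1 t 9.89
1.8 Ft -1.3 F [-1.3  0.   0.2] lag mm -0.1 t 10.19
1.95 Ft -1.1 F [-1.2  0.3 -0.2] lag mm -0.1 t 10.49
2.1 Ft -0.2 F [-0.1 -0.2 -0.3] lag mm -0.1 t 10.79
2.25 Ft -0.5 F [-0.3 -0.5  0.1] lag mm -0.1 t 11.09
2.4 Ft 0.3 F [ 0.7 -0.4 -0.2] lag mm -0.1 t 11.39
2.5 Ft -0.9 F [-0.2 -1.1  0.2] lag mm -0.0 t 11.64
2.6 Ft -1.1 F [-1.3 -0.4  0.6] lag mm -0.0 t 11.89
2.7 Ft -2.2 F [-1.7 -1.5  0.4] lag mm 0.9 t 12.14
2.8 Ft -7.8 F [-6.1 -5.4  3.7] lag mm 4.9 t 12.39
2.9 Ft -11.9 F [-8.9 -9.   4. ] lag mm 8.9 t 12.64
[([339.0, 206.9], 0.88)]
```

View pics/s3c.png

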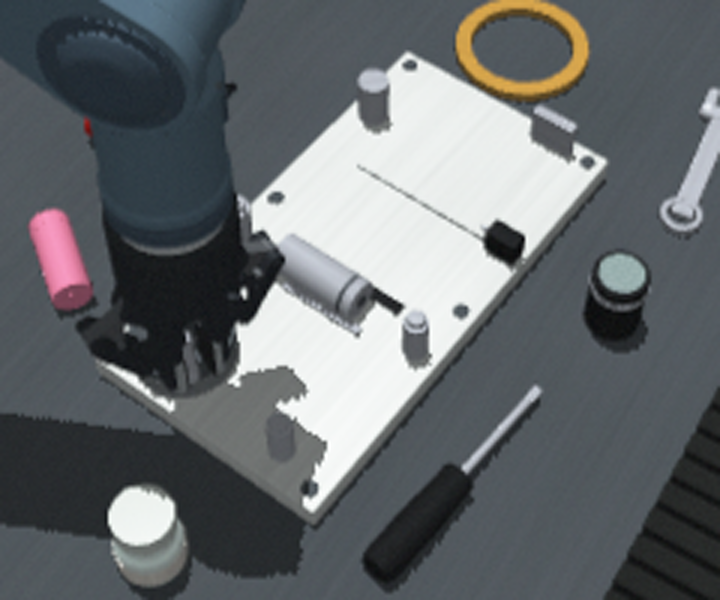

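The knob is at its stop: the push meets firm resistance from about 2.65 rad. The scene crop shows only a dark flush slot at (390,295) where the fence stood, and the roller is still in its nest at (325,275). I release the bar and set up behind the roller.

```bash
cat > lane.py <<'E'
from h import *
Y=np.radians(-4.67); S0=np.array([.5877,-.0037]); X=np.array([np.cos(Y),np.sin(Y)]); V=np.array([-np.sin(Y),np.cos(Y)])
Q=(R.from_euler('z',Y+np.pi/2)*R.from_quat([1,0,0,0])).as_quat()
def W(x,y,z): return np.r_[S0+x*1e-3*X+y*1e-3*V,z]
def st(p): d=np.array(p)[:2]-S0; return np.round(np.array([d@X,d@V])*1e3,1)
E
python3 - <<'E'
from turn import *
from lane import *
p,q=pose(2.62); movel(p,q,speed=.05); move_gripper(.034)
print(np.round(read_ft_force(),1)); movel(np.r_[p[:2],.13],q,speed=.15)
move_ptp(W(5,-76,.13),Q); print(read_time_s(),np.round(read_qpos(),2))
P=camera_params("wrist"); im=snap("wrist","w4.png")
for n,z in(("knob_bar",.062),("nest_lip",.024),("roller_center",.035),("fence_top",.02),("mark_line",.02)):
    print(n,[(np.round(r["at"]).tolist(),round(r["confidence"],2),st(at_z("wrist",r["at"],z,P))) for r in tip_of("wrist",n)[:3]])
t=snap("top","t4.png"); cv2.imwrite("pics/t4c.png",cv2.resize(t[150:260,290:430,::-1],(760,597),interpolation=cv2.INTER_CUBIC))
E
```

```text
[-0.2 -0.5  0.3]
15.025 [ 0.65  0.52 -0.73  1.81  0.41  0.97 -0.33]
knob_bar [([238.0, 311.0], 0.63, array([ -49.8, -137.5]))]
nest_lip [([319.0, 175.0], 0.76, array([  4. , -52.6]))]
roller_center [([98.0, 268.0], 0.66, array([-157.6, -120.2])), ([304.0, 160.0], 0.61, array([ -5.2, -40.2]))]
fence_top [([173.0, 171.0], 0.51, array([-99.4, -50.8])), ([440.0, 177.0], 0.5, array([ 90. , -55.5]))]
mark_line [([313.0, 94.0], 0.29, array([0.5, 1. ]))]
```

View pics/w4.png

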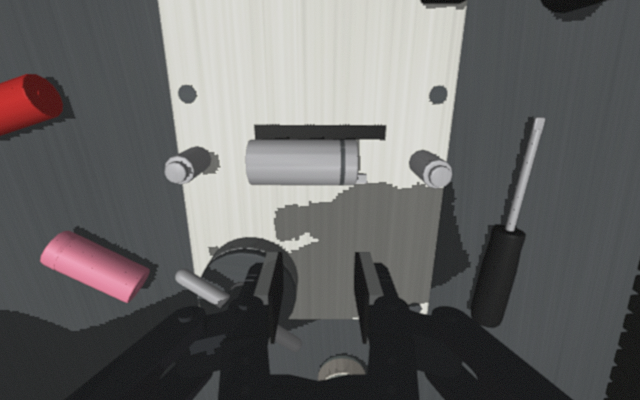

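View pics/t4c.png

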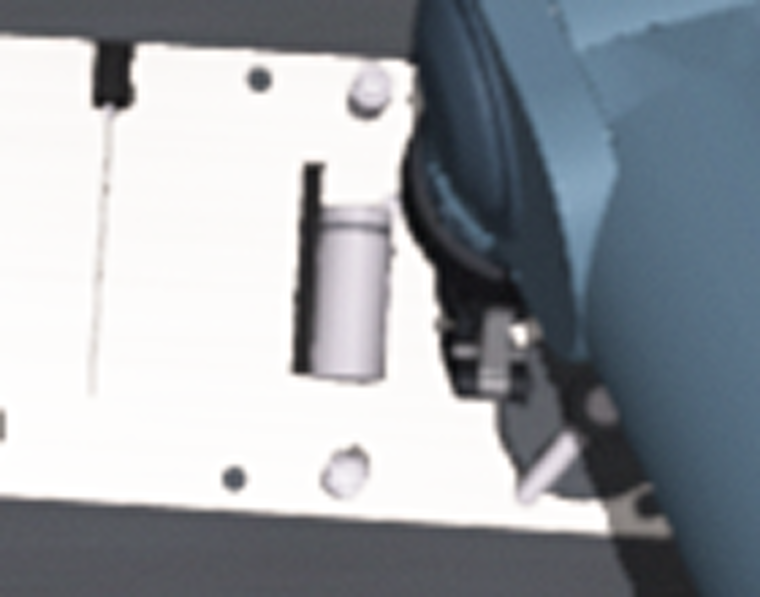

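Both views show the fence fully sunk, with its slot at wrist pixel (320,131). The roller's middle is at wrist pixel (302,160), about stage x -5, and the bar stays at its stop. I go down behind the roller and push slowly to about 10 mm short of the mark.

Run:
```python
from lane import *
a=[at_z("top",p,.036) for p in((355.4,188.1),(354.1,220.))]; print("roller ends top",[st(k) for k in a])
P=camera_params("wrist"); print("wrist ends",[st(at_z("wrist",p,.035,P)) for p in((246,162),(358,161))])
x=-5
movel(W(x,-76,.13),Q); movel(W(x,-76,.0465),speed=.1); print("down",np.round(read_ft_force(),1))
movel(W(x,20,.0465),speed=.03); pause(.5)
print("F",np.round(read_ft_force(),1),st(read_eef_pos()),read_time_s())
P=camera_params("wrist"); im=snap("wrist","w5.png"); np.savez("w5.npz",K=P["K"],T=P["camera_from_world"])
print([(np.round(r["at"]).tolist(),round(r["confidence"],2),st(at_z("wrist",r["at"],.035,P))) for r in tip_of("wrist","roller_center")[:3]])
print([(np.round(r["at"]).tolist(),round(r["confidence"],2),st(at_z("wrist",r["at"],.02,P))) for r in tip_of("wrist","mark_line")[:3]])
t=snap("top","t5.png"); cv2.imwrite("pics/t5c.png",cv2.resize(t[150:260,270:410,::-1],(760,597),interpolation=cv2.INTER_CUBIC))
```

```text
roller ends top [array([ 28.7, -43. ]), array([-41.8, -43.9])]
wrist ends [array([-42.8, -41.3]), array([ 31. , -40.7])]
down [0.3 0.  0.1]
F [ 1.  -1.1  0.7] [-5.  19.9] 20.4583
[([315.0, 224.0], 0.75, array([-6.6, 46.5]))]
[([339.0, 181.0], 0.96, array([ 4.6, 61.6]))]
```

View pics/w5.png

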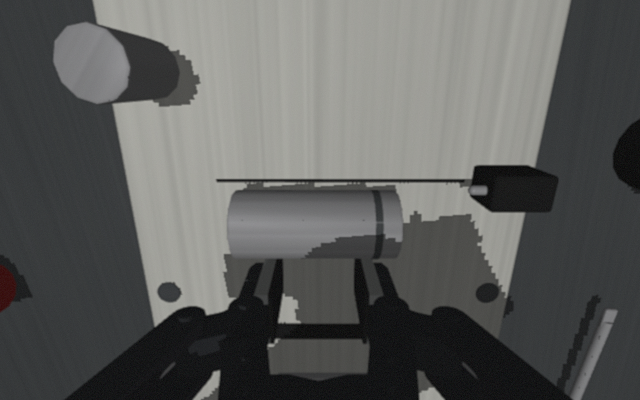

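View pics/t5c.png

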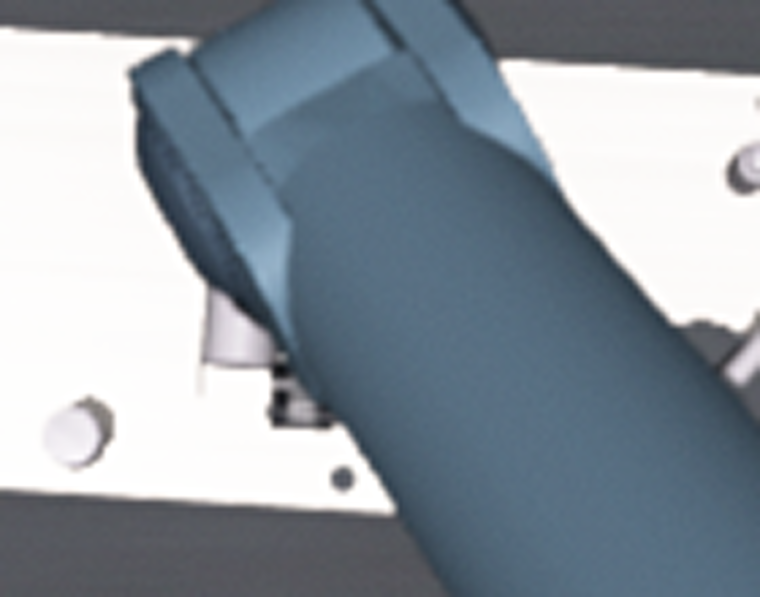

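```bash
cat > meas.py <<'E'
from lane import *
def yz(px,P):
    o,d=ray("wrist",px,P); return np.array([(o[:2]-S0)@V,o[2]]),np.array([d[:2]@V,d[2]])
def roller_y(px,P,side):  # side +1: far (+y) silhouette edge, -1 near
    o,d=yz(px,P); n=np.array([d[1],-d[0]]); n/=np.linalg.norm(n)
    if n[0]*side<0: n=-n
    # axis c with (c-o).n=-0.015, c_z=.035
    return 1e3*(o[0]+(-.015-(.035-o[1])*n[1])/n[0])
def line_y(px,P):
    o,d=yz(px,P); return 1e3*(o[0]+d[0]*(.02-o[1])/d[1])
E
python3 - <<'E'
from meas import *
z=np.load("w5.npz"); P=dict(K=z["K"],camera_from_world=z["T"])
g=cv2.cvtColor(cv2.imread("pics/w5.png"),cv2.COLOR_BGR2GRAY)
for c in(240,300,340,390): print(c,"170:",g[176:196,c].tolist(),"250:",g[250:266,c].tolist())
for c in(250,315,390): print(c,"line",line_y((c,181),P).round(1),"far@189",roller_y((c,189.),P,1).round(1),"near@258",roller_y((c,258.5),P,-1).round(1))
E
```

```text
240 170: [162, 161, 140, 73, 29, 68, 124, 158, 163, 161, 162, 163, 162, 141, 81, 56, 68, 75, 80, 87] 250: [114, 115, 113, 108, 103, 98, 96, 91, 83, 79, 79, 78, 77, 79, 79, 76]
300 170: [162, 161, 140, 75, 24, 48, 95, 122, 89, 74, 78, 77, 77, 73, 63, 59, 65, 71, 77, 81] 250: [116, 116, 115, 110, 106, 104, 98, 90, 81, 77, 78, 79, 76, 79, 77, 78]
340 170: [158, 158, 138, 79, 27, 54, 108, 154, 142, 93, 73, 75, 78, 72, 61, 56, 65, 69, 74, 78] 250: [63, 64, 60, 60, 59, 57, 56, 60, 66, 75, 77, 76, 78, 75, 76, 76]
390 170: [160, 161, 139, 79, 29, 50, 111, 155, 144, 95, 74, 78, 79, 71, 61, 53, 60, 68, 73, 74] 250: [61, 64, 63, 60, 61, 59, 57, 60, 68, 76, 80, 78, 77, 78, 77, 78]
250 line 61.4 far@189 46.5 near@258 46.7
315 line 61.4 far@189 46.5 near@258 46.7
390 line 61.4 far@189 46.5 near@258 46.7
```

The roller lies square to the line (edges at rows 189.5 and 258 all along, line at row 180) and is about 15 mm short. I close 10 mm and measure again.

```bash
cat >> meas.py <<'E'
def look(f):
    P=camera_params("wrist"); im=snap("wrist",f); g=cv2.cvtColor(im,cv2.COLOR_RGB2GRAY).astype(float)
    print(f,"TCP",st(read_eef_pos()),"t",round(read_time_s(),2))
    return P,g
E
python3 - <<'E'
from meas import *
movel(W(-5,30,.0465),speed=.012); pause(.5); P,g=look("w6.png"); np.savez("w6.npz",K=P["K"],T=P["camera_from_world"])
g=g.astype(int)
for c in(225,420,450): print(c,[(r,g[r,c]) for r in range(190,235) if g[r,c]<110])
for c in(240,300,390): print(c,"far",g[190:212,c].tolist(),"near",g[250:268,c].tolist())
for r in(185,190,195,200,205,210,215,220,225,250,255,260): print(r,round(line_y((315,r),P),2),round(roller_y((315,r),P,1),2),round(roller_y((315,r),P,-1),2))
E
```

```text
w6.png TCP [-5. 30.] t 22.19
225 [(199, np.int64(97)), (200, np.int64(41)), (201, np.int64(44)), (202, np.int64(107))]
420 [(200, np.int64(52)), (201, np.int64(31)), (202, np.int64(82)), (222, np.int64(94)), (223, np.int64(74)), (224, np.int64(79)), (225, np.int64(77)), (226, np.int64(78)), (227, np.int64(77)), (228, np.int64(77)), (229, np.int64(77)), (230, np.int64(77)), (231, np.int64(78)), (232, np.int64(77)), (233, np.int64(78)), (234, np.int64(75))]
450 [(200, np.int64(51)), (201, np.int64(31)), (202, np.int64(81)), (216, np.int64(94)), (217, np.int64(72)), (218, np.int64(76)), (219, np.int64(76)), (220, np.int64(76)), (221, np.int64(74)), (222, np.int64(77)), (223, np.int64(74)), (224, np.int64(76)), (225, np.int64(77)), (226, np.int64(76)), (227, np.int64(78)), (228, np.int64(73)), (229, np.int64(75)), (230, np.int64(77)), (231, np.int64(77)), (232, np.int64(76)), (233, np.int64(75)), (234, np.int64(77))]
240 far [67, 70, 74, 81, 84, 89, 91, 96, 100, 99, 102, 102, 102, 103, 104, 106, 110, 113, 116, 116, 119, 120] near [109, 108, 106, 105, 102, 92, 83, 76, 77, 78, 77, 77, 77, 78, 77, 78, 78, 79]
300 far [63, 67, 71, 76, 79, 84, 89, 93, 95, 96, 97, 100, 100, 102, 102, 105, 107, 111, 113, 116, 117, 116] near [112, 111, 110, 107, 102, 95, 84, 67, 72, 79, 78, 77, 77, 76, 78, 79, 77, 77]
390 far [58, 58, 65, 68, 71, 78, 83, 86, 88, 90, 92, 92, 92, 94, 97, 100, 102, 104, 108, 112, 114, 113] near [63, 60, 62, 59, 58, 58, 56, 65, 77, 78, 78, 77, 77, 77, 77, 77, 77, 78]
185 69.56 58.34 89.62
190 67.14 56.1 87.52
195 64.7 53.83 85.39
200 62.23 51.53 83.25
205 59.74 49.21 81.1
210 57.22 46.85 78.92
215 54.68 44.47 76.73
220 52.11 42.07 74.51
225 49.51 39.63 72.28
250 36.11 26.99 60.8
255 33.34 24.38 58.44
260 30.54 21.72 56.06
```

View pics/w6.png

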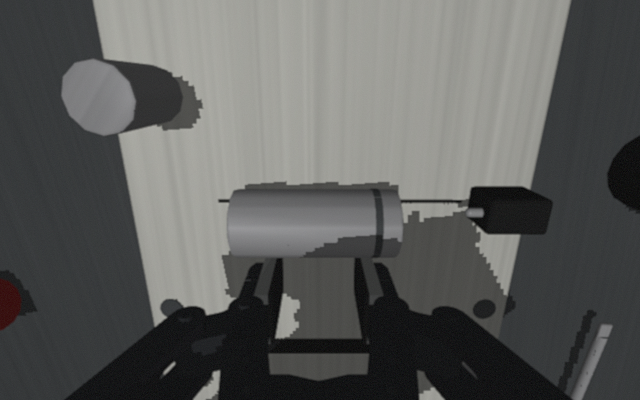

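```bash
cat >> meas.py <<'E'
def est(P,g,r0,cl=(215,223),cr=(412,440)):
    # line: dark centroid near r0 in the columns clear of the roller; roller: strongest near/far edges
    L=[]
    for a,b in(cl,cr):
        p=g[r0-5:r0+6,a:b].mean(1); w=np.clip(p.max()-p-50,0,None); L.append((w@np.arange(r0-5,r0+6))/w.sum())
    yl=[line_y((315,r),P) for r in L]
    F=[];N=[]
    for a,b in((235,265),(290,330)):
        p=np.diff(g[:,a:b].mean(1)); k=181+np.argmin(p[181:195]); F.append((k+.5)); 
        k=250+np.argmin(p[250:262]); N.append(k+.5)
    print("line rows",np.round(L,2),"y",np.round(yl,2),"far",F,[round(roller_y((315,r),P,1),2) for r in F],"near",N,[round(roller_y((315,r),P,-1),2) for r in N])
E
python3 - <<'E'
from meas import *
for f,r0,cl,cr in(("w5",180,(221,226),(410,450)),("w6",201,(220,225),(410,450))):
    z=np.load(f+".npz"); P=dict(K=z["K"],camera_from_world=z["T"]); g=cv2.cvtColor(cv2.imread(f"pics/{f}.png"),cv2.COLOR_BGR2GRAY).astype(float)
    est(P,g,r0,cl,cr); print(g[183:192,238].tolist(),g[183:192,300].tolist())
movel(W(-5,33,.0465),speed=.01); pause(.5); P,g=look("w7.png"); est(P,g,207,(220,225),(410,450)); print(g[183:192,238].tolist(),g[183:192,300].tolist(),g[250:262,240].tolist(),g[250:262,390].tolist())
E
```

```text
line rows [180.03 180.22] y [61.9 61.8] far [np.float64(189.5), np.float64(184.5)] [np.float64(46.28), np.float64(48.52)] near [np.float64(257.5), np.float64(254.5)] [np.float64(47.21), np.float64(48.63)]
[159.0, 167.0, 164.0, 163.0, 165.0, 165.0, 145.0, 86.0, 59.0] [122.0, 89.0, 74.0, 78.0, 77.0, 77.0, 73.0, 63.0, 59.0]
line rows [200.41 200.82] y [62.03 61.83] far [np.float64(183.5), np.float64(183.5)] [np.float64(59.01), np.float64(59.01)] near [np.float64(255.5), np.float64(251.5)] [np.float64(58.21), np.float64(60.1)]
[164.0, 162.0, 164.0, 165.0, 163.0, 151.0, 110.0, 73.0, 66.0] [146.0, 101.0, 77.0, 75.0, 76.0, 72.0, 67.0, 63.0, 67.0]
w7.png TCP [-5. 33.] t 23.19
line rows [206.4  206.81] y [62.03 61.83] far [np.float64(187.5), np.float64(182.5)] [np.float64(60.22), np.float64(62.45)] near [np.float64(255.5), np.float64(250.5)] [np.float64(61.2), np.float64(63.56)]
[163.0, 163.0, 164.0, 164.0, 149.0, 94.0, 62.0, 66.0, 78.0] [86.0, 75.0, 77.0, 79.0, 71.0, 62.0, 58.0, 65.0, 72.0] [110.0, 104.0, 103.0, 100.0, 95.0, 90.0, 83.0, 78.0, 78.0, 78.0, 76.0, 79.0] [60.0, 57.0, 60.0, 59.0, 59.0, 60.0, 66.0, 76.0, 78.0, 75.0, 77.0, 76.0]
```

```bash
cat >> meas.py <<'E'
def cross(v,r0):
    h=(max(v)+min(v))/2
    for i in range(len(v)-1):
        if (v[i]-h)*(v[i+1]-h)<=0: return r0+i+(v[i]-h)/(v[i]-v[i+1])
def est2(P,g):
    f=cross(g[184:190,236:241].mean(1),184); n=cross(g[252:260,386:394].mean(1),252)
    a,b=roller_y((238,f),P,1),roller_y((390,n),P,-1); print("far",round(f,2),round(a,2),"near",round(n,2),round(b,2),"mean",round((a+b)/2,2))
    return (a+b)/2
E
python3 - <<'E'
from meas import *
P,g=look("w8.png"); y=est2(P,g); tcp=33.0
for k in range(5):
    rem=61.9-y
    if rem<.45: break
    tcp+=min(.7,rem-.1); movel(W(-5,tcp,.0465),speed=.006); pause(.4); P,g=look(f"w9_{k}.png"); y=est2(P,g)
E
```

```text
w8.png TCP [-5. 33.] t 23.24
far 187.68 60.14 near 256.11 60.92 mean 60.53
w9_0.png TCP [-5.  33.7] t 23.96
far 188.42 60.52 near 257.38 61.03 mean 60.77
w9_1.png TCP [-5.  34.4] t 24.68
far 188.4 61.25 near 257.54 61.68 mean 61.46
```

Run:
```python
from meas import *
movel(W(-5,34.75,.0465),speed=.006); pause(.4); P,g=look("w10.png"); est2(P,g)
movel(W(-5,24,.0465),speed=.03); pause(.3); P,g=look("w11.png"); print(g[170:200,238].astype(int).tolist())
movel(W(-5,24,.16),speed=.1); move_ptp([.3,-.45,.25],Q); pause(.5)
for n,z in(("roller_center",.035),("mark_line",.02),("knob_bar",.062)):
  for c in("top","scene"):
    if n=="roller_center": im=snap(c,c+"12.png")
    print(n,c,[(np.round(r["at"]).tolist(),round(r["confidence"],2),st(at_z(c,r["at"],z))) for r in tip_of(c,n)[:3]])
t=cv2.imread("pics/top12.png"); s=cv2.imread("pics/scene12.png")
o=np.vstack([cv2.resize(t[130:270,190:490],(640,299),interpolation=cv2.INTER_CUBIC),cv2.resize(s[140:280,230:530],(640,299),interpolation=cv2.INTER_CUBIC)]); cv2.imwrite("pics/end.png",o)
# top measurement: row through the roller, dark line columns off the roller
g=cv2.cvtColor(t,cv2.COLOR_BGR2GRAY)
for r in(178,182,185,195,200,205,224): print(r,"285:",g[r,296:324].tolist())
print(read_time_s())
```

```text
w10.png TCP [-5.  34.7] t 25.38
far 188.48 61.54 near 258.03 61.76 mean 61.65
w11.png TCP [-5.  24.2] t 26.23
[85, 88, 89, 91, 95, 98, 104, 107, 106, 109, 108, 109, 112, 113, 114, 115, 116, 116, 118, 119, 120, 123, 127, 128, 129, 130, 128, 130, 130, 127]
roller_center top [([392.0, 277.0], 0.68, array([-159.5, -132.3])), ([334.0, 298.0], 0.65, array([-211.4,  -10.6])), ([308.0, 201.0], 0.57, array([-5.7, 58.5]))]
roller_center scene [([212.0, 228.0], 0.89, array([-151.9, -142.5])), ([329.0, 200.0], 0.82, array([-0.3, 66.3])), ([232.0, 184.0], 0.73, array([-202.6,  -27.1]))]
mark_line top [([359.0, 201.0], 0.18, array([  2.3, -54.6]))]
mark_line scene []
knob_bar top [([400.0, 223.0], 0.55, array([ -45.3, -138.7]))]
knob_bar scene [([250.0, 244.0], 0.85, array([ -47.2, -136.1]))]
178 285: [248, 248, 247, 248, 247, 248, 247, 248, 247, 247, 247, 248, 248, 218, 221, 248, 247, 247, 247, 247, 247, 247, 247, 247, 247, 247, 247, 247]
182 285: [248, 248, 248, 248, 248, 248, 248, 248, 248, 248, 249, 249, 240, 218, 238, 249, 249, 249, 249, 249, 249, 249, 249, 249, 248, 248, 248, 249]
185 285: [249, 249, 249, 249, 249, 249, 240, 204, 186, 196, 206, 212, 204, 192, 189, 183, 173, 166, 190, 215, 240, 249, 248, 248, 248, 248, 248, 248]
195 285: [249, 249, 249, 250, 251, 235, 173, 167, 187, 200, 206, 219, 220, 216, 206, 192, 176, 158, 125, 128, 231, 251, 250, 249, 249, 249, 249, 249]
200 285: [248, 248, 248, 249, 250, 226, 156, 173, 193, 203, 212, 222, 223, 214, 199, 187, 171, 145, 126, 228, 252, 250, 250, 249, 250, 250, 250, 250]
205 285: [251, 251, 251, 251, 247, 209, 167, 184, 198, 209, 221, 227, 223, 209, 193, 180, 163, 132, 124, 232, 253, 251, 250, 250, 250, 250, 250, 250]
224 285: [252, 252, 252, 252, 252, 252, 252, 252, 252, 252, 252, 252, 251, 251, 251, 251, 251, 251, 251, 251, 251, 251, 251, 251, 251, 250, 251, 251]
30.425
```

View pics/end.png

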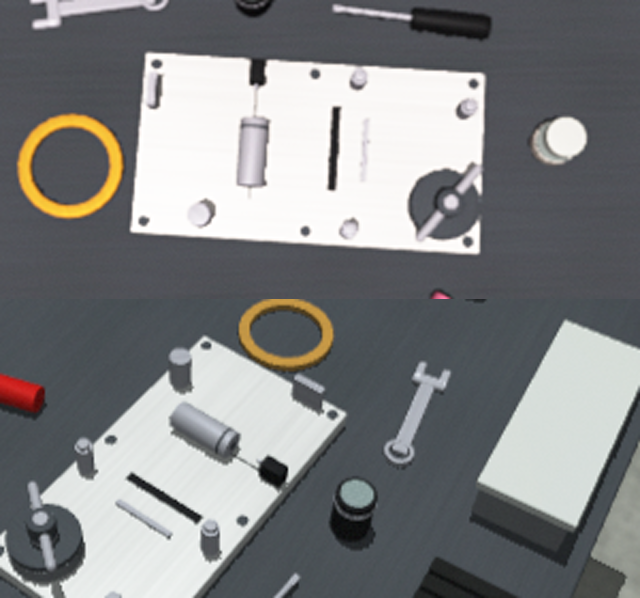

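The final views show the roller lying square with the line emerging at its middle from both ends. The wrist measurement, taken just before I backed off, had it about 0.3 mm short, and the top view agrees within its pixel size. The knob is at its stop, the fence is flush, and everything in view is where it was.

```bash
python3 -c "
from bench import *
print(sign_off())"
```

```text
the job is handed in; nothing more can be done
None
```

The job is handed in at about 30 s of the 54 s allowed: the knob is turned to its stop, the fence is flush, and the roller rests squarely on the mark line, measured about 0.3 mm short of it just before the fingers backed off.

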